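# Take the tin out of the packed case and block up its gap

## Task

This service kit goes out without the green tin that is packed between the jar and the glue bottle in the open transit case. First stand the jar and the glue bottle together on the blue pad out of the way, lay the tin flat in the steel tray, then put the jar and the bottle back upright in the case, each where it was, and fill the tin's gap between them with the pink foam piece of the right size, standing upright on the case floor, so that they cannot shift and knock together. Do not tip the jar or the bottle over, and leave the loupe and the white dropper bottle where they stand.

Things in the scene. Friction and masses are not known exactly. Their poses are not given: they have to be found in the camera images.
- case: open dark charcoal-grey transit case, no lid, fixed; outside 78 (x) x 206 (y) x 34 mm high, walls 6 mm, inside 66 x 194 mm. Origin under its centre on the bench; inner floor 6 mm above it. Packed things stand in a row along its y axis, at x = 0, y = -62, 0, +62 mm: the tin in the middle, jar and glue bottle at the ends (which at which end varies)
- pad: flat blue bench pad, the side area, fixed; 116 (x) x 204 (y) x 3 mm thick. Origin under its centre on the bench, top 3 mm above
- tray: shallow grey steel tray, fixed; outside 92 (x) x 110 (y) x 10 mm high, walls 3 mm, inner floor 3 mm above the origin, which lies under its centre on the bench
- jar: round clear glass jar with black cap, 58 mm diameter, 76 mm tall with the cap (straight body up to 62 mm). Origin at the centre of its underside, z up
- bottle: brown-red glue bottle with a tapered nozzle, flat-sided body 27 (x) x 46 (y) mm and 66 mm high, 118 mm tall with the nozzle. Origin at the centre of its underside, z up; pinch it across its flat sides (x) below 66 mm
- tin: flat green tin, 50 (x) x 52 (y) x 21 mm high, in the middle of the case. Origin at the centre of its underside, z up. Jar and bottle leave no finger room beside it along the row, the case walls none across
- block: larger pink foam piece, rigid, 54 (x) x 58 (y) x 60 mm high, standing upright on the bench. Origin at the centre of its underside, z up. It fits the tin's gap, 58 mm side along the case (the gap between jar and bottle is about 72 mm)
- slab: smaller pink foam piece, a slab 54 (x) x 24 (y) x 60 mm high, standing upright on the bench, too thin for the gap. Origin at the centre of its underside, z up
- loupe: grey aluminium eye loupe, 28 mm diameter, 30 mm high, a bystander. Origin at the centre of its underside
- dropper: small white dropper bottle, 23 mm diameter, 56 mm high, a bystander. Origin at the centre of its underside

How it is judged (in metres and radians):
On the way, in this order (a step that is already met when the one before it is completed fails the run):
1. jar and glue bottle both stand upright on the blue pad, let go (x of jar in the frame of pad between -0.058 and 0.058 m and y of jar in the frame of pad between -0.102 and 0.102 m and z of jar in the frame of pad between 0 and 0.008 m and linear speed of each of jar, bottle below 0.02 m/s and angle between each of jar, bottle's own z axis and vertical below 0.12 rad and contact force between the fingers and jar below 0.1 N and x of bottle in the frame of pad between -0.058 and 0.058 m and y of bottle in the frame of pad between -0.102 and 0.102 m and z of bottle in the frame of pad between 0 and 0.008 m and contact force between the fingers and bottle below 0.1 N), for 0.2 s.
2. the tin lies flat in the steel tray, let go (x of tin in the frame of tray between -0.03 and 0.03 m and y of tin in the frame of tray between -0.035 and 0.035 m and z of tin in the frame of tray between 0 and 0.008 m and linear speed of tin below 0.02 m/s and angle between tin's own z axis and vertical below 0.12 rad and contact force between the fingers and tin below 0.1 N), for 0.2 s.
At the end, for the whole second after the job is handed in: jar and glue bottle stand upright in the case within 15 mm of where each stood at the start; the larger foam piece stands upright on the case floor between them, within 12 mm across and 16 mm along of the case's middle; the tin lies flat in the steel tray; all released and at rest (all of step 2 and distance of each of jar, bottle from where it was at the start of the episode below 0.015 m and linear speed of each of jar, bottle, block below 0.02 m/s and angle between each of jar, bottle, block's own z axis and vertical below 0.12 rad and contact force between the fingers and jar below 0.1 N and contact force between the fingers and bottle below 0.1 N and x of block in the frame of case between -0.012 and 0.012 m and y of block in the frame of case between -0.016 and 0.016 m and z of block in the frame of case between 0.003 and 0.01 m and contact force between the fingers and block below 0.1 N); the robot touches nothing.
It fails at once if the jar or the glue bottle is tipped over (angle between any of jar, bottle's own z axis and vertical above 0.7 rad).
It fails at once if the loupe or the dropper bottle is moved by more than 15 mm (distance of any of loupe, dropper from where it was at the start of the episode above 0.015 m).
It also fails if it takes over 141 s, if anything falls off the work surface, if the arm or the gripper's body presses on something with over 40 N, if the wrist force passes 120 N, or if a joint passes its speed limit or range.

## Robot

A 6-joint arm with a two-finger parallel gripper is mounted at the origin on a cart in front of the work surface, level with it; the furniture and walls round the work are solid. World frame = base frame: x ahead of the robot, y to its left, z up, the work surface at z = 0. Lengths are in mm, angles in degrees, forces in N, time in s.
With the tool pointing down it reaches from about 300 to 850 mm from the base axis. Payload 4.2 kg.
Tool frame: the origin (TCP) lies midway between the tips of the shut fingers; the grasp point (between the pads) lies 19 mm behind it; z points along the fingers, y is the line along which they close (so a half turn about z gives the same grasp; the last joint's range is limited). The gripper opens to 91 mm and grips with 3 to 60 N. Pads are 32 mm wide; open, the fingers measure 118 mm over their backs; the gripper's body (76 mm by 178 mm) begins 60 mm behind the grasp point.
Start: joints at [-74.141, 18.312, 89.639, -0, 72.044, -1.146], TCP at [168.168, -549.875, 213.976] pointing down, gripper open.
Joint ranges: [-177.97, 177.97], [-48.28, 115.42], [12.27, 149.76], [-77.06, 257.06], [2.81, 150.46], [-146.56, 146.56]. Speed limits (degrees/s): [147.25, 147.25, 180, 180, 180, 180].

## Interface

Orientations are given as [roll, pitch, yaw] about the fixed x, y, z axes, in that order (R = Rz(yaw) Ry(pitch) Rx(roll)).
In Python, from workcell import env gives the robot as it stands.
- The arm moves only by the shell command python3 -m jog 'ROWS' [FORCE]. ROWS is a JSON object of lists of equal length, an entry for each row: "jaw": the finger opening in mm, from 0 to 91.2; "slide": the shift along the tool's x, y, z in units of 30 mm (1.0 is 30 mm), a list of three; "spin": the turn about the tool's z in units of 8 degrees (1.0 is 8 degrees). In form: {"jaw": [jaw, ...], "slide": [[dx, dy, dz], ...], "spin": [spin, ...]}. A call has 1 to 10 rows; each row shifts and turns the commanded pose from where the row before left it, along the tool's axes as they then stand; what a row does not reach is not made up. A row lasts 1/10 s, in which the tool goes at most 50 mm and 8.59 degrees, less where a joint would pass 70% of its speed; a pose out of reach is approached as far as the arm can. A call is refused whole if a number of a shift passes 1 or a number of a turn 1, either way. A call with a gripper value outside its range is refused whole. The fingers move at their own pace and stop on an object; FORCE is the grip in N (left out, the last holds). Time passes only in rows, so rows that do not move let the fingers close. It gives the time, the measured TCP pose, the force, the opening and the grip force at its end, in the units of the state.
- env.state(): the state, without advancing time (a new reading comes with each control period).
- env.grab_frame(name): name is "side" or "top"; returns the picture (420x560x3 uint8, red, green, blue); there is no depth.
- env.camera_model(name): a dict with "fx", "fy", "cx", "cy" (pixels), "D" ([k1, k2, p1, p2, k3] as OpenCV has them; the pictures are not rectified), "camera_from_world" (4x4, takes a point from world to camera coordinates). Camera axes: x right, y up, looking along -z (the intrinsics and any distortion apply to the point x, -y, -z); pixel columns grow to the right and rows downward; lengths in mm; the calibration is good to about 2 mm. A picture is of the moment at which its call begins. camera_model takes no time and is no camera call.
- env.job_done(): hands the job in; it is judged then, once.
The state is a dict: "time_s": time; "qpos": joint angles; "qvel": joint speeds; "effort": joint torques, N m; "ee_pos": TCP position; "ee_rot": TCP orientation; "force": force on the tool from outside, world axes, zero at the start; "torque": the same for the moment, N m; "gripper_width": finger opening in mm; "gripper_force": force on a finger pad.
Only numpy, scipy, OpenCV 4.12 (cv2) and the standard library are available. Lean on these libraries where they do the work, as an engineer would, in place of code of your own. Each camera call takes 0.05 s, during which the arm holds its last target. There are 200 camera calls.

## Working session

There is one attempt and no reset: what is moved stays moved. The work goes in short steps, Python scripts to look and compute and a shell command to move; the robot and the scene stay as the last step left them, time stands still between calls to the robot, and variables do not carry over. Pictures are saved under pics/ and viewed, at most 14 in all, crops included, and the job is handed in when it is done.

```bash
mkdir -p pics; ls
python3 - <<'E'
from workcell import env
import cv2,numpy as np
for n in("top","side"):
    im=env.grab_frame(n); cv2.imwrite(f"pics/{n}0.png",im[:,:,::-1]); m=env.camera_model(n)
    print(n,{k:np.round(v,3).tolist() for k,v in m.items()})
print(env.state())
E
```

```text
pics
top {'fx': 428.126, 'fy': 428.126, 'cx': 273.965, 'cy': 208.659, 'D': [0.022, 0.0, 0.0, 0.0, 0.0], 'camera_from_world': [[-0.014, -1.0, -0.022, 66.811], [0.984, -0.018, 0.179, -477.803], [-0.179, -0.019, 0.984, -1193.698], [0.0, 0.0, 0.0, 1.0]]}
side {'fx': 469.158, 'fy': 469.158, 'cx': 279.44, 'cy': 208.388, 'D': [-0.078, 0.0, 0.0, 0.0, 0.0], 'camera_from_world': [[-0.86, -0.51, -0.007, 416.307], [0.189, -0.331, 0.924, -102.706], [-0.474, 0.794, 0.382, -1213.903], [0.0, 0.0, 0.0, 1.0]]}
{'time_s': 0.1, 'qpos': array([-7.41406663e+01,  1.83498348e+01,  8.96980196e+01, -5.81927825e-04,
        7.20448994e+01, -1.14755876e+00]), 'qvel': array([ 0.01764776, -0.04525989, -0.19956378, -0.08224882, -0.00494361,
        0.06039113]), 'effort': array([ 1.29666962e-03, -4.13333344e+01, -2.32508612e+01,  7.29578873e-02,
        4.22268198e-02, -4.16393925e-05]), 'ee_pos': array([ 168.04053693, -549.43392294,  213.19520864]), 'ee_rot': array([-1.79907254e+02, -1.30442791e-03,  1.70070712e+01]), 'force': array([ 0.17225821, -0.32990078,  0.4133748 ]), 'torque': array([0.01110616, 0.03853612, 0.02337441]), 'gripper_force': 0.0, 'gripper_width': 90.90386498366098}
```

View pics/top0.png

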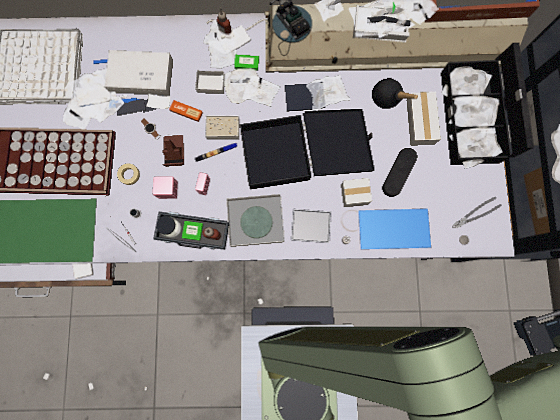

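View pics/side0.png

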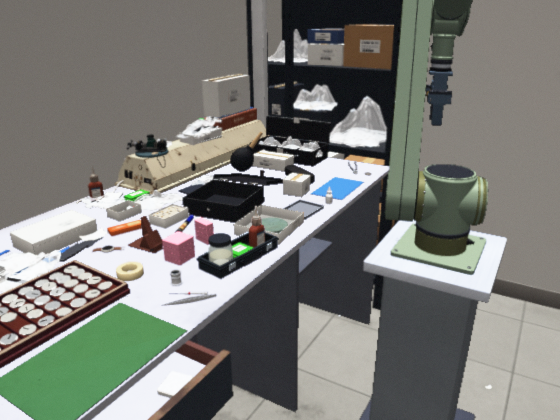

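```bash
cat > h.py <<'E'
import cv2,numpy as np
from workcell import env
M={n:env.camera_model(n) for n in("top","side")}
def ray(n,uv):
    m=M[n];K=np.array([[m["fx"],0,m["cx"]],[0,m["fy"],m["cy"]],[0,0,1.]])
    p=cv2.undistortPoints(np.float64(uv).reshape(-1,1,2),K,np.array(m["D"],float)).reshape(-1,2)
    d=np.c_[p[:,0],-p[:,1],-np.ones(len(p))]
    T=np.array(m["camera_from_world"]);R=T[:3,:3]
    return -R.T@T[:3,3],d@R
def plane(n,uv,z):
    c,d=ray(n,uv);return (c+d*((z-c[2])/d[:,2:]))[:,:2]
def two(uv1,uv2):
    c1,d1=ray("top",[uv1]);c2,d2=ray("side",[uv2]);A=np.stack([d1[0],-d2[0]],1)
    s=np.linalg.lstsq(A,c2-c1,rcond=None)[0];a,b=c1+s[0]*d1[0],c2+s[1]*d2[0];return (a+b)/2,np.linalg.norm(a-b)
def blob(im,box,lo,hi):
    u0,v0,u1,v1=box;hsv=cv2.cvtColor(im,cv2.COLOR_RGB2HSV)
    m=np.zeros(im.shape[:2],np.uint8);m[v0:v1,u0:u1]=cv2.inRange(hsv,np.array(lo),np.array(hi))[v0:v1,u0:u1]
    c=max(cv2.findContours(m,cv2.RETR_EXTERNAL,cv2.CHAIN_APPROX_NONE)[0],key=cv2.contourArea)
    return c.reshape(-1,2)
def rect(n,c,z):
    w=plane(n,c,z);r=cv2.minAreaRect(w.astype(np.float32));return np.round([*r[0],*r[1],r[2]],1)
E
python3 - <<'E'
from h import *
im=cv2.cvtColor(cv2.imread("pics/top0.png"),cv2.COLOR_BGR2RGB)
P=lambda *a:print(*a)
P("pad",rect("top",blob(im,(340,190,440,260),(95,100,80),(125,255,255)),3))
P("tin",rect("top",blob(im,(150,200,235,255),(45,100,60),(75,255,255)),27))
P("case",rect("top",blob(im,(145,205,232,256),(0,0,0),(179,255,95)),34))
P("block",rect("top",blob(im,(145,165,183,205),(150,30,80),(179,255,255)),60))
P("slab",rect("top",blob(im,(185,165,220,205),(150,30,80),(179,255,255)),60))
P("bottle",rect("top",blob(im,(200,215,228,248),(0,90,30),(12,255,200)),66))
a=cv2.resize(im[165:260,120:235],None,fx=7,fy=6,interpolation=cv2.INTER_CUBIC)
b=cv2.resize(im[195:260,285:445],None,fx=5,fy=5,interpolation=cv2.INTER_CUBIC)
cv2.imwrite("pics/a.png",cv2.resize(a,(798,600))[:,:,::-1]);cv2.imwrite("pics/b.png",b[:,:,::-1])
s=cv2.cvtColor(cv2.imread("pics/side0.png"),cv2.COLOR_BGR2RGB)[165:290,155:365]
cv2.imwrite("pics/c.png",cv2.resize(s,(798,475),interpolation=cv2.INTER_CUBIC)[:,:,::-1])
E
```

```text
pad [ 421.2 -292.4  114.9  202.8    0.5]
tin [422.5 299.4  55.6  52.2  81.8]
case [418.3 299.7 211.   88.9  81. ]
block [545.5 373.5  73.2  65.2  88.9]
slab [554.9 265.1  35.9  63.2  78. ]
bottle [405.6 236.9  51.2  28.3  89. ]
```

View pics/a.png

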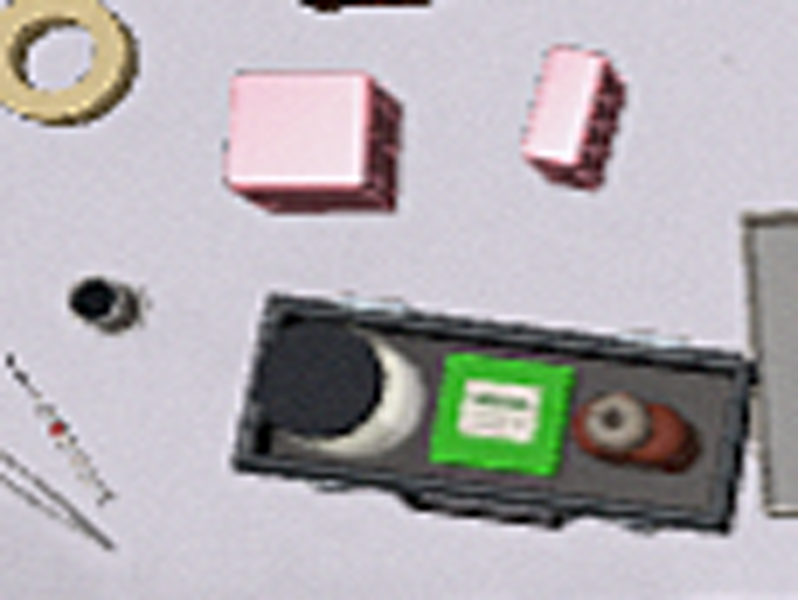

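View pics/b.png

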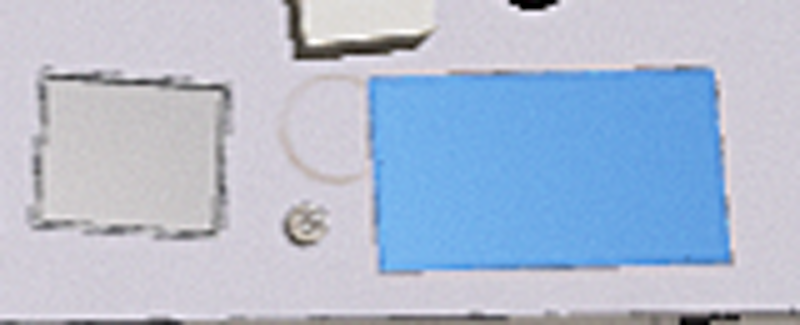

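View pics/c.png

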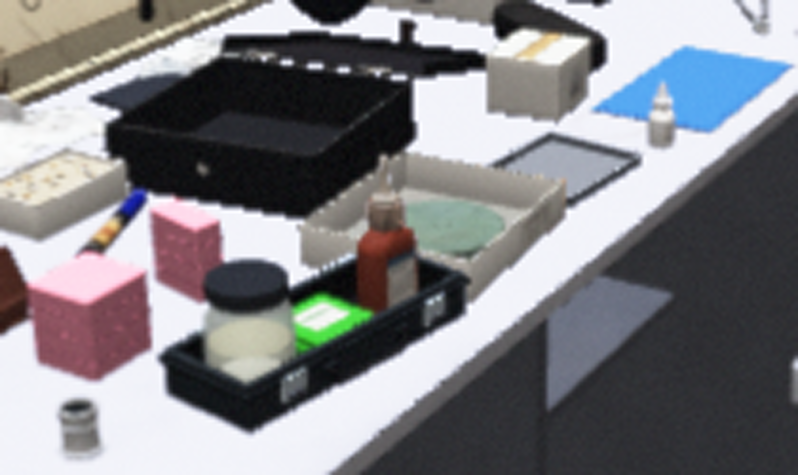

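```bash
cat >> h.py <<'E'
def go(x,y,z=None,yaw=None):
    "units left to target in tool axes; spin first, then slide with the yaw given"
    s=env.state();p=s["ee_pos"];a=s["ee_rot"];Y=a[2] if yaw is None else yaw
    r=np.radians(Y);d=np.array([x,y])-p[:2]
    print("at",np.round(p,1),np.round(a,1),"spin",round((((a[2]-Y)+180)%360-180)/8,2),"slide",np.round(np.array([d@[np.cos(r),np.sin(r)],d@[np.sin(r),-np.cos(r)],p[2]-(p[2] if z is None else z)])/30,2),"w",round(s["gripper_width"],1))
E
python3 - <<'E'
from h import *
A=lambda l:[(120+u/6.94-.5,165+v/6.316-.5) for u,v in l]
B=lambda l:[(285+u/5-.5,195+v/5-.5) for u,v in l]
C=lambda l:[(155+u/3.8-.5,165+v/3.8-.5) for u,v in l]
pr=lambda n,w:print(n,np.round(w,1).tolist(),"mean",np.round(w.mean(0),1),"ang",np.round([np.degrees(np.arctan2(*(w[(i+1)%len(w)]-w[i])[::-1])) for i in range(len(w))],1),"len",np.round([np.linalg.norm(w[(i+1)%len(w)]-w[i]) for i in range(len(w))],1))
pr("case rim",plane("top",A([(270,296),(752,355),(725,515),(237,465)]),34))
pr("case side rim",plane("side",C([(165,358),(253,412),(468,280),(392,240)]),34))
pr("tin top",plane("top",A([(448,354),(577,365),(560,470),(434,455)]),27))
pr("jarcap",plane("top",A([(320,378)]),76)); 
pr("nozzle",plane("top",A([(612,417)]),118))
print("jar2",two(A([(320,378)])[0],C([(247,272)])[0]),"noz2",two(A([(612,417)])[0],C([(386,160)])[0]))
pr("tray",plane("top",B([(42,72),(230,85),(215,236),(32,226)]),10))
pr("block",plane("top",A([(235,72),(370,72),(360,187),(230,187)]),60))
pr("block side",plane("side",C([(28,285),(95,312),(150,282),(85,256)]),60))
pr("dropper",plane("top",B([(307,222)]),40)); pr("loupe",plane("top",A([(92,300)]),30))
pr("slab",plane("top",A([(555,47),(607,55),(580,165),(527,150)]),60))
E
```

```text
case rim [[478.8, 397.1], [447.5, 193.6], [374.1, 204.5], [400.5, 408.2]] mean [425.2 300.8] ang [-98.7 171.6  82.6  -8. ] len [205.9  74.2 205.4  79.1]
case side rim [[464.8, 407.2], [377.7, 432.3], [358.9, 219.5], [438.3, 191.2]] mean [409.9 312.5] ang [163.9 -95.  -19.6  83. ] len [ 90.7 213.7  84.3 217.6]
tin top [[451.4, 322.9], [445.2, 268.3], [396.6, 274.7], [404.4, 327.7]] mean [424.4 298.4] ang [-96.4 172.6  81.6  -5.8] len [54.9 49.1 53.6 47.2]
jarcap [[433.8, 363.2]] mean [433.8 363.2] ang [0.] len [0.]
nozzle [[408.7, 237.2]] mean [408.7 237.2] ang [0.] len [0.]
jar2 (array([432.86363931, 361.54252343,  81.65633901]), np.float64(0.23739061059369354)) noz2 (array([409.40161158, 237.66014892, 117.13809231]), np.float64(1.3430300446443313))
tray [[483.2, 3.5], [473.4, -107.4], [384.0, -95.3], [391.7, 11.4]] mean [433.1 -47. ] ang [-95.1 172.3  85.9  -4.9] len [111.3  90.1 106.9  91.9]
block [[579.0, 407.7], [577.9, 351.0], [523.9, 353.7], [524.9, 407.8]] mean [551.5 380. ] ang [-91.1 177.2  88.9  -0.2] len [56.7 54.1 54.2 54.1]
block side [[571.4, 412.3], [508.3, 419.2], [506.2, 369.3], [569.3, 360.8]] mean [538.8 390.4] ang [173.7 -92.3  -7.6  87.6] len [63.5 50.  63.6 51.5]
dropper [[388.2, -144.7]] mean [ 388.2 -144.7] ang [0.] len [0.]
loupe [[479.0, 473.7]] mean [479.  473.7] ang [0.] len [0.]
slab [[588.3, 273.6], [584.1, 251.7], [532.5, 262.3], [539.9, 284.5]] mean [561.2 268. ] ang [-100.9  168.4   71.5  -12.7] len [22.3 52.7 23.4 49.6]
```

```bash
python3 -m jog '{"jaw":[91,91,91,91,91,91,91,91],"slide":[[0,0,0],[0,0,0],[0,0,0],[0,0,0],[0,0,0],[0,0,0],[0,0,0],[0,0,0]],"spin":[-1,-1,-1,-1,-1,-1,-1,-1]}' 30
python3 -m jog '{"jaw":[91,91,91,91,91,91,91,91,91,91],"slide":[[0.95,0.74,0],[0.95,0.74,0],[0.95,0.74,0],[0.95,0.74,0],[0.95,0.74,0],[0.95,0.74,0],[0.95,0.74,0],[0.95,0.74,0],[0.95,0.74,0],[0.95,0.74,0]],"spin":[0,0,0,0,0,0,0,0,0,0]}'
python3 -c "
from h import *
go(433,362,150,81.7)"
```

```text
time_s: 0.9
ee_pos: [168.1, -549.6, 213.5]
ee_rot: [-180.0, -0.1, 81.3]
force: [0.1, -0.6, 0.2]
gripper_width: 91.3
gripper_force: 0.0
time_s: 1.9
ee_pos: [432.7, -301.8, 213.6]
ee_rot: [-180.0, -0.0, 81.0]
force: [1.4, -1.5, -0.8]
gripper_width: 90.9
gripper_force: 0.0
at [ 432.7 -301.8  213.6] [-180.   -0.   81.] spin -0.09 slide [21.9  -3.19  2.12] w 90.9
```

```bash
python3 -m jog '{"jaw":[91,91,91,91,91,91,91,91,91,91],"slide":[[0,0,0],[1,-0.145,0],[1,-0.145,0],[1,-0.145,0],[1,-0.145,0],[1,-0.145,0],[1,-0.145,0],[1,-0.145,0],[1,-0.145,0],[1,-0.145,0]],"spin":[-0.09,0,0,0,0,0,0,0,0,0]}'
python3 -m jog '{"jaw":[91,91,91,91,91,91,91,91,91,91],"slide":[[1,-0.145,0],[1,-0.145,0],[1,-0.145,0],[1,-0.145,0],[1,-0.145,0],[1,-0.145,0],[1,-0.145,0],[1,-0.145,0],[1,-0.145,0],[1,-0.145,0]],"spin":[0,0,0,0,0,0,0,0,0,0]}'
python3 -m jog '{"jaw":[91,91,91,91,91,91,91],"slide":[[0.9,-0.145,0.4],[0.9,-0.145,0.4],[0,0,0.4],[0,0,0.4],[0,0,0.4],[0,0,0],[0,0,0]],"spin":[0,0,0,0,0,0,0]}'
python3 -c "
from h import *
go(433,362,40,81.7)"
```

```text
time_s: 2.9
ee_pos: [431.5, -29.7, 213.7]
ee_rot: [-180.0, 0.0, 81.7]
force: [-0.7, -0.3, -0.5]
gripper_width: 90.6
gripper_force: 0.0
time_s: 3.9
ee_pos: [432.2, 273.3, 213.6]
ee_rot: [-180.0, 0.1, 81.7]
force: [0.3, 0.8, 0.3]
gripper_width: 91.0
gripper_force: 0.0
time_s: 4.6
ee_pos: [431.6, 326.7, 153.9]
ee_rot: [-180.0, 0.0, 81.7]
force: [0.6, 0.4, -0.3]
gripper_width: 91.3
gripper_force: 0.0
at [431.6 326.7 153.9] [-180.     0.    81.7] spin -0.0 slide [ 1.17 -0.12  3.8 ] w 91.3
```

```bash
python3 -m jog '{"jaw":[91,91,91,91,91,91,91,91],"slide":[[0.6,-0.06,0],[0.57,-0.06,0],[0,0,0.8],[0,0,0.8],[0,0,0.8],[0,0,0.7],[0,0,0.7],[0,0,0]],"spin":[0,0,0,0,0,0,0,0]}'
python3 -m jog '{"jaw":[56,56,56,56,56,56,56,56,56,56],"slide":[[0,0,0],[0,0,0],[0,0,0],[0,0,0],[0,0,0],[0,0,0],[0,0,0],[0,0,0],[0,0,0],[0,0,0]],"spin":[0,0,0,0,0,0,0,0,0,0]}' 25
```

```text
time_s: 5.4
ee_pos: [431.6, 363.1, 37.6]
ee_rot: [-179.8, 0.2, 81.8]
force: [-1.1, 0.3, 0.8]
gripper_width: 90.7
gripper_force: 0.0
time_s: 6.4
ee_pos: [433.0, 363.1, 40.6]
ee_rot: [180.0, -0.0, 81.7]
force: [-2.1, -0.1, 5.5]
gripper_width: 56.9
gripper_force: 25.0
```

```bash
python3 -m jog '{"jaw":[56,56,56,56,56,56,56,56,56,56],"slide":[[0,0,-0.2],[0,0,-0.4],[0,0,-0.7],[0,0,-0.7],[0,0,-0.7],[0,0,-0.7],[-0.3,0,-0.3],[-0.6,0,0],[-0.9,0.14,0],[-0.9,0.14,0]],"spin":[0,0,0,0,0,0,0,0,0,0]}'
python3 -m jog '{"jaw":[56,56,56,56,56,56,56,56,56,56],"slide":[[-0.9,0.14,0],[-0.9,0.14,0],[-0.9,0.14,0],[-0.9,0.14,0],[-0.9,0.14,0],[-0.9,0.14,0],[-0.9,0.14,0],[-0.9,0.14,0],[-0.9,0.14,0],[-0.9,0.14,0]],"spin":[0,0,0,0,0,0,0,0,0,0]}'
python3 -m jog '{"jaw":[56,56,56,56,56,56,56,56,56,56],"slide":[[-0.9,0.14,0],[-0.9,0.14,0],[-0.9,0.14,0],[-0.9,0.14,0],[-0.9,0.14,0],[-0.9,0.14,0],[-0.9,0.14,0],[-0.6,0.1,0],[-0.3,0,0],[0,0,0]],"spin":[0,0,0,0,0,0,0,0,0,0]}'
python3 -c "
from h import *
cv2.imwrite('pics/d.png',cv2.resize(env.grab_frame('side')[100:300,140:400],(780,600))[:,:,::-1])
go(421,-247,38,81.7)"
```

```text
time_s: 7.4
ee_pos: [428.0, 278.8, 149.6]
ee_rot: [-179.9, 0.2, 81.8]
force: [1.2, -0.2, -1.6]
gripper_width: 56.8
gripper_force: 25.0
time_s: 8.4
ee_pos: [429.9, 6.2, 149.7]
ee_rot: [-179.8, 0.1, 81.7]
force: [-0.0, -1.1, -2.0]
gripper_width: 56.7
gripper_force: 25.0
time_s: 9.4
ee_pos: [431.6, -210.7, 150.1]
ee_rot: [-179.9, -0.0, 81.6]
force: [-0.5, 0.6, -1.5]
gripper_width: 56.6
gripper_force: 25.0
at [ 431.8 -210.   150.2] [-1.799e+02 -1.000e-01  8.160e+01] spin -0.01 slide [-1.27 -0.18  3.74] w 56.8
```

View pics/d.png

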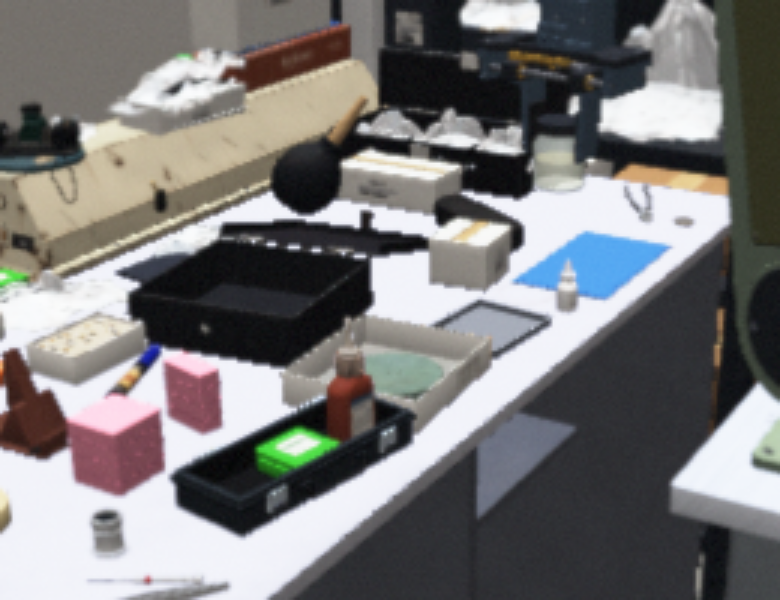

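```bash
python3 -m jog '{"jaw":[56,56,56,56,56,56,56,56,56,56],"slide":[[-0.5,0,0.3],[-0.6,-0.1,0.6],[-0.1,-0.1,0.6],[0,0,0.6],[0,0,0.6],[0,0,0.5],[0,0,0.3],[0,0,0.13],[0,0,0.1],[0,0,0]],"spin":[0,0,0,0,0,0,0,0,0,0]}'
```

```text
time_s: 10.45
ee_pos: [422.3, -245.0, 39.1]
ee_rot: [180.0, 0.0, 81.7]
force: [0.3, -0.0, -1.5]
gripper_width: 56.7
gripper_force: 25.0
```

```bash
python3 -m jog '{"jaw":[56,56,56,56],"slide":[[0,0,0.04],[0,0,0.04],[0,0,0],[0,0,0]],"spin":[0,0,0,0]}'
```

```text
time_s: 10.85
ee_pos: [422.6, -245.3, 37.6]
ee_rot: [179.9, 0.0, 81.7]
force: [-0.8, 0.2, 5.5]
gripper_width: 56.7
gripper_force: 25.0
```

```bash
python3 -m jog '{"jaw":[91,91,91,91,91,91,91,91,91,91],"slide":[[0,0,0],[0,0,0],[0,0,0],[0,0,0],[0,0,-0.3],[0,0,-0.7],[0,0,-0.9],[0,0,-0.9],[0,0,-0.9],[0,0,-0.5]],"spin":[0,0,0,0,0,0,0,0,0,0]}'
python3 -m jog '{"jaw":[91,91,91,91,91,91,91,91,91,91],"slide":[[0.3,0,0],[0.6,-0.1,0],[1,-0.18,0],[1,-0.18,0],[1,-0.18,0],[1,-0.18,0],[1,-0.18,0],[1,-0.18,0],[1,-0.18,0],[1,-0.18,0]],"spin":[0,0,0,0,0,0,0,0,0,0]}'
python3 -m jog '{"jaw":[91,91,91,91,91,91,91,91,91,91],"slide":[[1,-0.18,0],[1,-0.18,0],[1,-0.18,0],[1,-0.18,0],[1,-0.18,0],[1,-0.18,0],[0.6,0,0],[0.4,0,0],[0,0,0],[0,0,0]],"spin":[0,0,0,0,0,0,0,0,0,0]}'
python3 - <<'E'
from h import *
go(410,238.5,49,81.7)
im=env.grab_frame('side');cv2.imwrite('pics/e.png',im[:,:,::-1])
t=env.grab_frame('top');cv2.imwrite('pics/e2.png',t[:,:,::-1])
E
```

```text
time_s: 11.85
ee_pos: [423.0, -245.5, 165.6]
ee_rot: [179.8, 0.1, 81.7]
force: [0.1, -0.4, -0.1]
gripper_width: 91.2
gripper_force: 0.0
time_s: 12.85
ee_pos: [413.6, 27.6, 161.8]
ee_rot: [-179.9, 0.0, 81.7]
force: [0.3, -1.0, -0.6]
gripper_width: 91.1
gripper_force: 0.0
time_s: 13.85
ee_pos: [412.4, 237.8, 162.1]
ee_rot: [-179.9, 0.1, 81.7]
force: [0.2, -0.3, -0.1]
gripper_width: 91.1
gripper_force: 0.0
at [412.4 237.8 162.1] [-1.799e+02  1.000e-01  8.170e+01] spin 0.0 slide [ 0.01 -0.08  3.77] w 91.1
```

```bash
python3 -m jog '{"jaw":[91,91,91,91,91,91,91,91,91],"slide":[[0,-0.03,0.5],[0,0,0.8],[0,0,0.8],[0,0,0.7],[0,0,0.5],[0,0,0.3],[0,0,0.15],[0,0,0],[0,0,0]],"spin":[0,0,0,0,0,0,0,0,0]}'
python3 -m jog '{"jaw":[60,50,45,40,37,34,31,28,25,25],"slide":[[0,0,0],[0,0,0],[0,0,0],[0,0,0],[0,0,0],[0,0,0],[0,0,0],[0,0,0],[0,0,0],[0,0,0]],"spin":[0,0,0,0,0,0,0,0,0,0]}' 20
python3 -m jog '{"jaw":[25,25,25],"slide":[[0,0,0],[0,0,0],[0,0,0]],"spin":[0,0,0]}'
```

```text
time_s: 14.85
ee_pos: [412.6, 238.6, 50.7]
ee_rot: [179.9, -0.0, 81.7]
force: [0.2, 0.4, 0.4]
gripper_width: 91.1
gripper_force: 0.0
time_s: 15.85
ee_pos: [412.0, 238.5, 50.1]
ee_rot: [-180.0, 0.0, 81.7]
force: [0.8, -0.3, 0.4]
gripper_width: 27.3
gripper_force: 19.9
time_s: 16.15
ee_pos: [412.1, 238.5, 50.1]
ee_rot: [-180.0, 0.0, 81.7]
force: [0.3, 0.5, -0.2]
gripper_width: 27.0
gripper_force: 19.9
```

```bash
python3 -m jog '{"jaw":[25,25,25,25,25,25,25,25,25,25],"slide":[[0,0,-0.2],[0,0,-0.5],[0,0,-0.8],[0,0,-0.9],[0,0,-0.9],[0,0,-0.8],[-0.3,0,-0.4],[-0.6,0.1,0],[-0.9,0.15,0],[-0.9,0.15,0]],"spin":[0,0,0,0,0,0,0,0,0,0]}' 30
python3 -m jog '{"jaw":[25,25,25,25,25,25,25,25,25,25],"slide":[[-0.9,0.15,0],[-0.9,0.15,0],[-0.9,0.15,0],[-0.9,0.15,0],[-0.9,0.15,0],[-0.9,0.15,0],[-0.9,0.15,0],[-0.9,0.15,0],[-0.9,0.15,0],[-0.9,0.15,0]],"spin":[0,0,0,0,0,0,0,0,0,0]}'
python3 -m jog '{"jaw":[25,25,25,25,25,25,25,25,25],"slide":[[-0.9,0.15,0],[-0.9,0.15,0],[-0.9,0.15,0],[-0.9,0.15,0],[-0.9,0.15,0],[-0.9,0.15,0],[-0.5,0.1,0],[-0.3,0,0],[0,0,0]],"spin":[0,0,0,0,0,0,0,0,0]}'
python3 -c "
from h import *
go(421,-335,50,81.7)"
```

```text
time_s: 17.15
ee_pos: [411.6, 155.3, 184.8]
ee_rot: [-180.0, 0.0, 81.8]
force: [0.7, -0.5, -1.1]
gripper_width: 26.8
gripper_force: 29.9
time_s: 18.15
ee_pos: [416.9, -118.4, 184.8]
ee_rot: [-179.9, 0.0, 81.7]
force: [1.2, -0.5, 0.0]
gripper_width: 26.7
gripper_force: 29.9
time_s: 19.05
ee_pos: [420.3, -305.7, 184.8]
ee_rot: [-179.9, -0.0, 81.7]
force: [0.1, 0.8, -0.9]
gripper_width: 27.0
gripper_force: 29.9
at [ 420.3 -305.7  184.8] [-179.9   -0.    81.7] spin -0.01 slide [-0.96  0.16  4.49] w 27.0
```

```bash
python3 -m jog '{"jaw":[25,25,25,25,25,25,25,25,25,25],"slide":[[-0.5,0.1,0],[-0.5,0.06,0.4],[-0.1,0,0.8],[0,0,0.9],[0,0,0.9],[0,0,0.7],[0,0,0.4],[0,0,0.25],[0,0,0.1],[0,0,0]],"spin":[0,0,0,0,0,0,0,0,0,0]}'
python3 -m jog '{"jaw":[25,25,25,25,25],"slide":[[0,0,0.06],[0,0,0.05],[0,0,0.04],[0,0,0],[0,0,0]],"spin":[0,0,0,0,0]}'
```

```text
time_s: 20.05
ee_pos: [421.2, -339.1, 51.9]
ee_rot: [180.0, 0.0, 81.7]
force: [0.1, -0.0, -0.9]
gripper_width: 26.8
gripper_force: 29.9
time_s: 20.55
ee_pos: [421.0, -338.8, 47.3]
ee_rot: [180.0, 0.0, 81.7]
force: [-0.4, -0.8, -0.8]
gripper_width: 26.8
gripper_force: 29.9
```

```bash
python3 -m jog '{"jaw":[25,25,25],"slide":[[0,0,0.03],[0,0,0],[0,0,0]],"spin":[0,0,0]}'
```

```text
time_s: 20.85
ee_pos: [421.0, -338.9, 47.0]
ee_rot: [180.0, 0.0, 81.7]
force: [-1.1, -0.1, 5.1]
gripper_width: 27.2
gripper_force: 29.9
```

```bash
python3 -m jog '{"jaw":[32,40,50,70,91,91,91,91,91,91],"slide":[[0,0,0],[0,0,0],[0,0,0],[0,0,0],[0,0,-0.4],[0,0,-0.9],[0,0,-1],[0,0,-1],[0,0,-1],[0,0,-0.5]],"spin":[0,0,0,0,0,0,0,0,0,0]}'
python3 -c "
from h import *
cv2.imwrite('pics/f.png',cv2.resize(env.grab_frame('side')[130:230,270:400],(780,600))[:,:,::-1])"
```

```text
time_s: 21.85
ee_pos: [421.9, -339.6, 194.1]
ee_rot: [179.7, 0.2, 81.7]
force: [-0.5, -0.6, 0.1]
gripper_width: 90.6
gripper_force: 0.0
```

View pics/f.png

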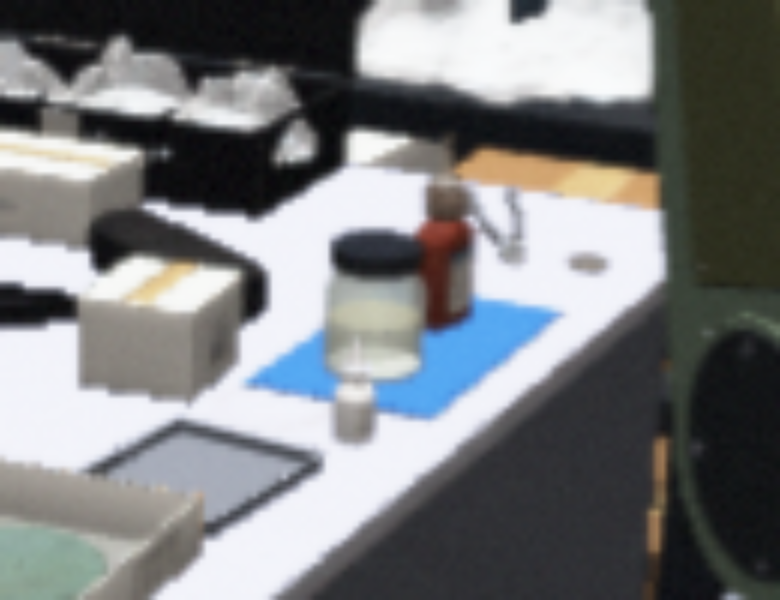

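Jar (375,310) and bottle (445,260) both stand upright on the blue pad. Now the tin.

```bash
python3 -m jog '{"jaw":[91,91,91,91,91,91,91,91,91,91],"slide":[[0.5,0,0],[1,-0.14,0],[1,-0.14,0],[1,-0.14,0],[1,-0.14,0],[1,-0.14,0],[1,-0.14,0],[1,-0.14,0],[1,-0.14,0],[1,-0.14,0]],"spin":[0,0,0,0,0,0,0,0,0,0]}'
python3 -m jog '{"jaw":[91,91,91,91,91,91,91,91,91,91],"slide":[[1,-0.14,0],[1,-0.14,0],[1,-0.14,0],[1,-0.14,0],[1,-0.14,0],[1,-0.14,0],[1,-0.14,0],[1,-0.14,0],[1,-0.14,0],[1,-0.14,0]],"spin":[0,0,0,0,0,0,0,0,0,0]}'
python3 -m jog '{"jaw":[91,91,91,91,91,91,91,91,91,91],"slide":[[1,-0.14,0],[0.6,-0.1,0],[0,0,0],[0,0,0],[0,0,0],[0,0,0],[0,0,0],[0,0,0],[0,0,0],[0,0,0]],"spin":[-0.625,-0.625,-1,-1,-1,-1,-1,-1,-1,-1]}'
python3 -m jog '{"jaw":[91,91,91,91],"slide":[[0,0,0.9],[0,0,0.9],[0,0,0.5],[0,0,0]],"spin":[-1,-1,0,0]}'
python3 - <<'E'
from h import *
t=env.grab_frame('top')
print("tin",rect("top",blob(t,(150,200,235,255),(45,100,60),(75,255,255)),27))
go(424,300.5,10,171.7)
E
```

```text
time_s: 22.9
ee_pos: [422.8, -49.1, 188.9]
ee_rot: [-179.8, -0.0, 81.7]
force: [-0.4, 0.2, 1.1]
gripper_width: 91.3
gripper_force: 0.0
time_s: 23.9
ee_pos: [424.1, 252.9, 188.8]
ee_rot: [-179.8, 0.1, 81.8]
force: [0.8, 0.4, 0.4]
gripper_width: 90.9
gripper_force: 0.0
time_s: 24.9
ee_pos: [422.4, 299.9, 188.7]
ee_rot: [-179.8, -0.1, 156.1]
force: [0.1, 0.6, 0.6]
gripper_width: 91.1
gripper_force: 0.0
time_s: 25.3
ee_pos: [421.1, 298.8, 117.9]
ee_rot: [-179.7, -0.4, 171.7]
force: [-0.3, 0.1, -1.3]
gripper_width: 91.1
gripper_force: 0.0Traceback (most recent call last):
  File "<stdin>", line 3, in <module>
  File "h.py", line 18, in blob
    c=max(cv2.findContours(m,cv2.RETR_EXTERNAL,cv2.CHAIN_APPROX_NONE)[0],key=cv2.contourArea)
ValueError: max() iterable argument is empty
```

```bash
python3 -m jog '{"jaw":[91,91,91,91,91,91,91,91,91],"slide":[[-0.08,0.05,0.5],[0,0,0.8],[0,0,0.8],[0,0,0.7],[0,0,0.4],[0,0,0.2],[0,0,0.1],[0,0,0.05],[0,0,0]],"spin":[0,0,0,0,0,0,0,0,0]}'
python3 -m jog '{"jaw":[70,60,55,50,50,50,50,50,50,50],"slide":[[0,0,0],[0,0,0],[0,0,0],[0,0,0],[0,0,0],[0,0,0],[0,0,0],[0,0,0],[0,0,0],[0,0,0]],"spin":[0,0,0,0,0,0,0,0,0,0]}' 30
```

```text
time_s: 26.25
ee_pos: [427.3, 301.5, 15.3]
ee_rot: [180.0, 0.1, 171.7]
force: [0.1, 0.4, 0.1]
gripper_width: 90.8
gripper_force: 0.0
time_s: 27.25
ee_pos: [426.9, 301.2, 14.8]
ee_rot: [-180.0, 0.0, 171.7]
force: [-0.5, -0.4, 1.6]
gripper_width: 52.5
gripper_force: 30.0
```

```bash
python3 -m jog '{"jaw":[49,49,49,49,49,49,49,49,49,49],"slide":[[0,0,-0.2],[0,0,-0.5],[0,0,-0.8],[0,0,-0.8],[0,0,-0.7],[-0.04,-0.3,0],[-0.1,-0.6,0],[-0.15,-0.9,0],[-0.15,-0.9,0],[-0.15,-0.9,0]],"spin":[0,0,0,0,0,0,0,0,0,0]}' 40
python3 -m jog '{"jaw":[49,49,49,49,49,49,49,49,49,49],"slide":[[-0.15,-0.9,0],[-0.15,-0.9,0],[-0.15,-0.9,0],[-0.15,-0.9,0],[-0.15,-0.9,0],[-0.15,-0.9,0],[-0.15,-0.9,0],[-0.15,-0.9,0],[-0.1,-0.6,0],[0,0,0]],"spin":[0,0,0,0,0,0,0,0,0,0]}'
python3 - <<'E'
from h import *
go(433,-47,12.5,175)
cv2.imwrite('pics/g.png',cv2.resize(env.grab_frame('side')[150:270,180:350],(765,540))[:,:,::-1])
E
```

```text
time_s: 28.25
ee_pos: [427.9, 190.0, 103.7]
ee_rot: [-179.9, -0.1, 171.7]
force: [0.2, 0.3, -0.0]
gripper_width: 52.1
gripper_force: 40.0
time_s: 29.25
ee_pos: [432.8, -47.3, 103.9]
ee_rot: [-180.0, -0.1, 171.5]
force: [-0.2, 0.1, 0.4]
gripper_width: 52.3
gripper_force: 40.0
at [432.8 -47.3 103.9] [-1.800e+02 -1.000e-01  1.715e+02] spin -0.43 slide [-0.01  0.01  3.05] w 52.3
```

View pics/g.png

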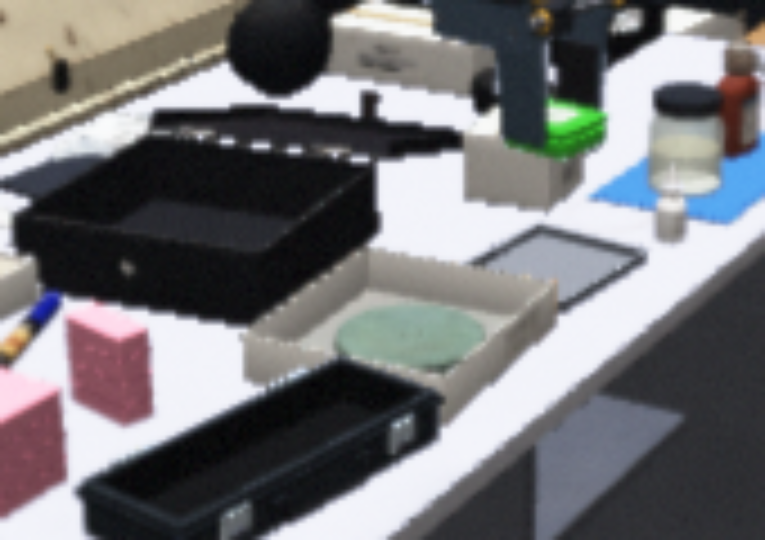

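```bash
python3 -m jog '{"jaw":[49,49,49,49,49,49,49,49,49,49],"slide":[[0,0,0.3],[0,0,0.7],[0,0,0.8],[0,0,0.6],[0,0,0.3],[0,0,0.15],[0,0,0.1],[0,0,0.05],[0,0,0],[0,0,0]],"spin":[-0.43,0,0,0,0,0,0,0,0,0]}'
```

```text
time_s: 30.3
ee_pos: [434.2, -45.5, 15.2]
ee_rot: [-180.0, 0.1, 175.2]
force: [-0.2, -1.2, -0.6]
gripper_width: 52.7
gripper_force: 40.0
```

```bash
python3 -m jog '{"jaw":[49,49,49,49,49],"slide":[[0,0,0.05],[0,0,0.05],[0,0,0.02],[0,0,0],[0,0,0]],"spin":[0,0,0,0,0]}'
```

```text
time_s: 30.8
ee_pos: [434.0, -45.5, 11.7]
ee_rot: [-180.0, 0.0, 175.2]
force: [-0.7, -0.2, 6.7]
gripper_width: 52.6
gripper_force: 40.0
```

```bash
python3 -m jog '{"jaw":[54,58,62,62,62,62,91,91,91,91],"slide":[[0,0,0],[0,0,0],[0,0,0],[0,0,-0.3],[0,0,-0.7],[0,0,-1],[0,0,-1],[0,0,-1],[0,0,-1],[0,0,0]],"spin":[0,0,0,0,0,0,0,0,1,1]}'
python3 -m jog '{"jaw":[91,91,91,91,91,91,91,91,91,91],"slide":[[0,0,0],[0,0,0],[0,0,0],[0,0,0],[0,0,0],[0,0,0],[0,0,0],[0,0,0],[0,0,0],[0,0,0]],"spin":[1,1,1,1,1,1,1,1,1,0.69]}'
python3 - <<'E'
from h import *
go(422.6,-245.2,38,81.7)
cv2.imwrite('pics/i.png',cv2.resize(env.grab_frame('side')[150:270,180:350],(765,540))[:,:,::-1])
E
```

```text
time_s: 31.8
ee_pos: [436.5, -45.7, 165.6]
ee_rot: [179.9, 0.5, 158.8]
force: [-0.0, -0.3, -1.1]
gripper_width: 89.4
gripper_force: 0.0
time_s: 32.8
ee_pos: [433.6, -45.4, 161.6]
ee_rot: [180.0, 0.0, 81.4]
force: [-0.5, -0.5, 0.1]
gripper_width: 90.6
gripper_force: 0.0
at [433.6 -45.4 161.6] [180.    0.   81.4] spin -0.04 slide [-6.64  0.6   4.12] w 90.6
```

View pics/i.png

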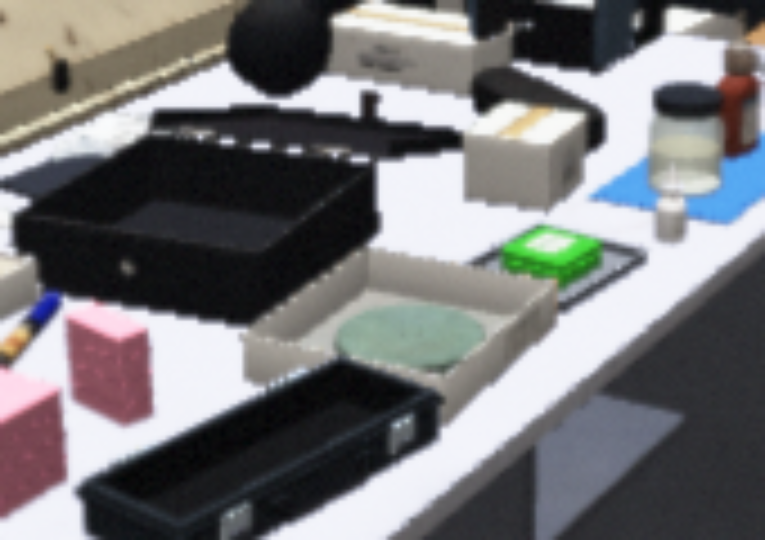

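```bash
python3 -m jog '{"jaw":[91,91,91,91,91,91,91,91,91,91],"slide":[[-0.4,0,0],[-0.9,0.1,0],[-1,0.1,0],[-1,0.1,0],[-1,0.1,0],[-1,0.1,0],[-0.9,0.1,0],[-0.44,0,0],[0,0,0.5],[0,0,0.8]],"spin":[-0.04,0,0,0,0,0,0,0,0,0]}'
python3 -m jog '{"jaw":[91,91,91,91,91,91,91],"slide":[[0,0,0.8],[0,0,0.8],[0,0,0.6],[0,0,0.4],[0,0,0.2],[0,0,0],[0,0,0]],"spin":[0,0,0,0,0,0,0]}'
python3 -m jog '{"jaw":[75,66,62,59,56,56,56,56,56],"slide":[[0,0,0],[0,0,0],[0,0,0],[0,0,0],[0,0,0],[0,0,0],[0,0,0],[0,0,0],[0,0,0]],"spin":[0,0,0,0,0,0,0,0,0]}' 25
python3 -m jog '{"jaw":[56,56,56,56,56,56,56,56],"slide":[[0,0,-0.2],[0,0,-0.4],[0,0,-0.7],[0,0,-0.7],[0,0,-0.7],[0,0,-0.7],[0,0,-0.3],[0,0,0]],"spin":[0,0,0,0,0,0,0,0]}'
python3 -c "
from h import *
go(433,363,41,81.7)"
```

```text
time_s: 33.85
ee_pos: [424.6, -245.8, 123.2]
ee_rot: [179.8, 0.1, 82.0]
force: [0.9, 0.1, 0.4]
gripper_width: 91.3
gripper_force: 0.0
time_s: 34.55
ee_pos: [424.1, -245.2, 38.7]
ee_rot: [179.9, 0.0, 82.0]
force: [-0.3, -0.5, 1.1]
gripper_width: 90.8
gripper_force: 0.0
time_s: 35.45
ee_pos: [423.4, -245.1, 38.3]
ee_rot: [-180.0, 0.0, 82.0]
force: [-2.7, 0.1, 4.6]
gripper_width: 56.5
gripper_force: 25.0
time_s: 36.25
ee_pos: [424.5, -245.5, 150.1]
ee_rot: [179.8, 0.1, 82.0]
force: [0.8, -0.0, -1.4]
gripper_width: 56.7
gripper_force: 25.0
at [ 424.5 -245.5  150.1] [1.798e+02 1.000e-01 8.200e+01] spin 0.03 slide [20.11 -2.65  3.64] w 56.7
```

```bash
python3 -m jog '{"jaw":[56,56,56,56,56,56,56,56,56,56],"slide":[[0.3,0,0],[0.7,-0.1,0],[0.95,-0.13,0],[0.95,-0.13,0],[0.95,-0.13,0],[0.95,-0.13,0],[0.95,-0.13,0],[0.95,-0.13,0],[0.95,-0.13,0],[0.95,-0.13,0]],"spin":[0.03,0,0,0,0,0,0,0,0,0]}'
python3 -m jog '{"jaw":[56,56,56,56,56,56,56,56,56,56],"slide":[[0.95,-0.13,0],[0.95,-0.13,0],[0.95,-0.13,0],[0.95,-0.13,0],[0.95,-0.13,0],[0.95,-0.13,0],[0.95,-0.13,0],[0.95,-0.13,0],[0.95,-0.13,0],[0.95,-0.13,0]],"spin":[0,0,0,0,0,0,0,0,0,0]}'
python3 -m jog '{"jaw":[56,56,56,56,56],"slide":[[0.95,-0.13,0],[0.6,-0.1,0],[0.4,-0.05,0],[0,0,0],[0,0,0]],"spin":[0,0,0,0,0]}'
python3 -c "
from h import *
go(433,363,41,81.7)"
```

```text
time_s: 37.25
ee_pos: [425.7, 16.8, 147.8]
ee_rot: [-179.8, 0.0, 81.7]
force: [0.1, 1.3, -2.2]
gripper_width: 56.6
gripper_force: 25.0
time_s: 38.25
ee_pos: [427.9, 303.8, 147.4]
ee_rot: [-179.9, 0.1, 81.7]
force: [0.9, 0.3, -1.9]
gripper_width: 56.6
gripper_force: 25.0
time_s: 38.75
ee_pos: [429.1, 361.0, 148.6]
ee_rot: [-180.0, 0.1, 81.7]
force: [-0.1, 0.2, -0.6]
gripper_width: 56.6
gripper_force: 25.0
at [429.1 361.  148.6] [-1.80e+02  1.00e-01  8.17e+01] spin 0.0 slide [0.09 0.12 3.59] w 56.6
```

```bash
python3 -m jog '{"jaw":[56,56,56,56,56,56,56,56,56,56],"slide":[[0.09,0.12,0.3],[0,0,0.7],[0,0,0.8],[0,0,0.7],[0,0,0.4],[0,0,0.3],[0,0,0.15],[0,0,0.1],[0,0,0],[0,0,0]],"spin":[0,0,0,0,0,0,0,0,0,0]}'
python3 -m jog '{"jaw":[56,56,56,56,56],"slide":[[0,0,0.04],[0,0,0.04],[0,0,0.04],[0,0,0],[0,0,0]],"spin":[0,0,0,0,0]}'
```

```text
time_s: 39.75
ee_pos: [433.8, 364.3, 46.2]
ee_rot: [179.9, -0.0, 81.7]
force: [0.1, 0.9, -1.5]
gripper_width: 56.6
gripper_force: 25.0
time_s: 40.25
ee_pos: [433.4, 364.0, 42.0]
ee_rot: [-180.0, 0.0, 81.7]
force: [-0.4, -0.2, -2.3]
gripper_width: 56.7
gripper_force: 25.0
```

```bash
python3 -m jog '{"jaw":[56,56,56],"slide":[[-0.03,0,0.04],[0,0,0],[0,0,0]],"spin":[0,0,0]}'
```

```text
time_s: 40.55
ee_pos: [433.6, 363.6, 41.3]
ee_rot: [180.0, -0.1, 81.7]
force: [0.0, 1.8, 3.2]
gripper_width: 56.7
gripper_force: 25.0
```

```bash
python3 -m jog '{"jaw":[60,66,75,91,91,91,91,91,91,91],"slide":[[0,0,0],[0,0,0],[0,0,0],[0,0,0],[0,0,-0.4],[0,0,-0.9],[0,0,-1],[0,0,-1],[0,0,-1],[0,0,-0.6]],"spin":[0,0,0,0,0,0,0,0,0,0]}'
python3 - <<'E'
from h import *
go(421,-339,47,81.7)
t=env.grab_frame('top')
cv2.imwrite('pics/j.png',cv2.resize(env.grab_frame('side')[190:310,150:320],(765,540))[:,:,::-1])
E
```

```text
time_s: 41.55
ee_pos: [434.1, 363.7, 191.4]
ee_rot: [179.8, -0.2, 81.7]
force: [0.1, -0.5, 0.0]
gripper_width: 91.0
gripper_force: 0.0
at [434.1 363.7 191.4] [179.8  -0.2  81.7] spin 0.0 slide [-23.24   2.95   4.81] w 91.0
```

View pics/j.png

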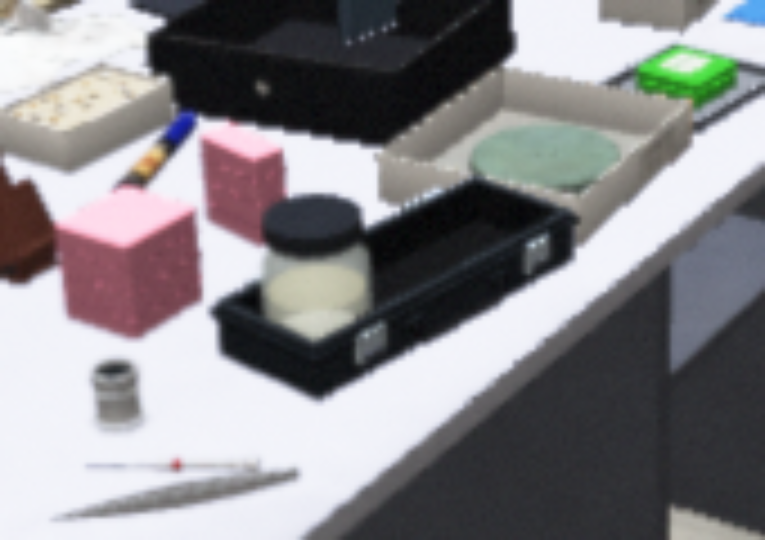

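Jar upright in the case at (318,260). Next, the bottle.

```bash
python3 -m jog '{"jaw":[91,91,91,91,91,91,91,91,91,91],"slide":[[-0.4,0,0],[-0.9,0.13,0],[-1,0.13,0],[-1,0.13,0],[-1,0.13,0],[-1,0.13,0],[-1,0.13,0],[-1,0.13,0],[-1,0.13,0],[-1,0.13,0]],"spin":[0,0,0,0,0,0,0,0,0,0]}'
python3 -m jog '{"jaw":[91,91,91,91,91,91,91,91,91,91],"slide":[[-1,0.13,0],[-1,0.13,0],[-1,0.13,0],[-1,0.13,0],[-1,0.13,0],[-1,0.13,0],[-1,0.13,0],[-1,0.13,0],[-1,0.13,0],[-1,0.13,0]],"spin":[0,0,0,0,0,0,0,0,0,0]}'
python3 -m jog '{"jaw":[91,91,91,91,91,91,91],"slide":[[-1,0.13,0],[-1,0.13,0],[-1,0.13,0],[-0.6,0.1,0],[-0.34,0.1,0],[0,0,0],[0,0,0]],"spin":[0,0,0,0,0,0,0]}'
python3 -c "
from h import *
go(421,-339,47,81.7)"
```

```text
time_s: 42.65
ee_pos: [425.9, 80.0, 186.2]
ee_rot: [-179.8, 0.1, 81.7]
force: [0.6, 0.3, 1.0]
gripper_width: 90.8
gripper_force: 0.0
time_s: 43.65
ee_pos: [421.2, -221.4, 186.2]
ee_rot: [-179.8, -0.1, 81.7]
force: [0.1, 0.4, -0.1]
gripper_width: 91.0
gripper_force: 0.0
time_s: 44.35
ee_pos: [423.5, -339.0, 187.4]
ee_rot: [-179.9, -0.1, 81.7]
force: [0.3, -0.0, 0.8]
gripper_width: 90.6
gripper_force: 0.0
at [ 423.5 -339.   187.4] [-1.799e+02 -1.000e-01  8.170e+01] spin 0.0 slide [-0.01 -0.08  4.68] w 90.6
```

```bash
python3 -m jog '{"jaw":[91,91,91,91,91,91,91,91,91],"slide":[[0,-0.08,0.5],[0,0,0.9],[0,0,0.9],[0,0,0.9],[0,0,0.7],[0,0,0.4],[0,0,0.26],[0,0,0.1],[0,0,0]],"spin":[0,0,0,0,0,0,0,0,0]}'
python3 -m jog '{"jaw":[60,50,45,40,37,34,31,28,25,25],"slide":[[0,0,0],[0,0,0],[0,0,0],[0,0,0],[0,0,0],[0,0,0],[0,0,0],[0,0,0],[0,0,0],[0,0,0]],"spin":[0,0,0,0,0,0,0,0,0,0]}' 20
python3 -m jog '{"jaw":[25,25],"slide":[[0,0,0],[0,0,0]],"spin":[0,0]}' 30
```

```text
time_s: 45.25
ee_pos: [421.8, -339.7, 48.4]
ee_rot: [180.0, 0.0, 81.7]
force: [0.4, -1.1, -0.0]
gripper_width: 90.8
gripper_force: 0.0
time_s: 46.25
ee_pos: [421.4, -339.7, 48.0]
ee_rot: [-180.0, 0.0, 81.7]
force: [-0.8, 1.2, -1.4]
gripper_width: 27.2
gripper_force: 19.9
time_s: 46.45
ee_pos: [421.4, -339.7, 48.0]
ee_rot: [-180.0, -0.0, 81.7]
force: [1.1, -0.4, -1.1]
gripper_width: 27.3
gripper_force: 29.8
```

```bash
python3 -m jog '{"jaw":[25,25,25,25,25,25,25,25,25,25],"slide":[[0,0,-0.2],[0,0,-0.5],[0,0,-0.8],[0,0,-0.9],[0,0,-0.9],[0,0,-0.7],[0.3,0,0],[0.6,-0.1,0],[0.9,-0.15,0],[0.9,-0.15,0]],"spin":[0,0,0,0,0,0,0,0,0,0]}'
python3 -m jog '{"jaw":[25,25,25,25,25,25,25,25,25,25],"slide":[[0.9,-0.15,0],[0.9,-0.15,0],[0.9,-0.15,0],[0.9,-0.15,0],[0.9,-0.15,0],[0.9,-0.15,0],[0.9,-0.15,0],[0.9,-0.15,0],[0.9,-0.15,0],[0.9,-0.15,0]],"spin":[0,0,0,0,0,0,0,0,0,0]}'
python3 -m jog '{"jaw":[25,25,25,25,25,25,25,25,25],"slide":[[0.9,-0.15,0],[0.9,-0.15,0],[0.9,-0.15,0],[0.9,-0.15,0],[0.9,-0.15,0],[0.9,-0.15,0],[0.6,-0.1,0],[0.3,0,0],[0,0,0]],"spin":[0,0,0,0,0,0,0,0,0]}'
python3 -c "
from h import *
go(412,238,51,81.7)"
```

```text
time_s: 47.45
ee_pos: [419.8, -255.1, 166.3]
ee_rot: [-179.8, -0.1, 81.7]
force: [0.7, 0.4, -1.0]
gripper_width: 27.1
gripper_force: 29.8
time_s: 48.45
ee_pos: [413.1, 17.8, 166.5]
ee_rot: [-179.8, 0.0, 81.8]
force: [0.5, -0.2, 0.2]
gripper_width: 26.7
gripper_force: 29.8
time_s: 49.35
ee_pos: [411.8, 207.8, 166.9]
ee_rot: [-179.9, 0.1, 81.8]
force: [-0.0, 0.2, -0.9]
gripper_width: 27.0
gripper_force: 29.8
at [411.8 207.8 166.9] [-1.799e+02  1.000e-01  8.180e+01] spin 0.02 slide [ 1.   -0.14  3.86] w 27.0
```

```bash
python3 -m jog '{"jaw":[25,25,25,25,25,25,25,25,25,25],"slide":[[0.5,-0.07,0],[0.5,-0.07,0],[0,0,0.4],[0,0,0.8],[0,0,0.8],[0,0,0.7],[0,0,0.5],[0,0,0.3],[0,0,0.15],[0,0,0]],"spin":[0,0,0,0,0,0,0,0,0,0]}'
python3 -m jog '{"jaw":[25,25,25,25,25],"slide":[[0,0,0.04],[0,0,0.04],[0,0,0.04],[0,0,0],[0,0,0]],"spin":[0,0,0,0,0]}'
```

```text
time_s: 50.35
ee_pos: [413.1, 237.3, 58.1]
ee_rot: [-180.0, 0.0, 81.7]
force: [-0.4, -1.0, -0.0]
gripper_width: 27.0
gripper_force: 29.8
time_s: 50.85
ee_pos: [413.3, 237.5, 55.1]
ee_rot: [180.0, -0.0, 81.7]
force: [-0.5, -0.6, -1.0]
gripper_width: 26.9
gripper_force: 29.8
```

```bash
python3 -m jog '{"jaw":[25,25,25,25,25],"slide":[[0,0,0.05],[0,0,0.05],[0,0,0.03],[0,0,0],[0,0,0]],"spin":[0,0,0,0,0]}'
```

```text
time_s: 51.35
ee_pos: [413.2, 237.5, 51.0]
ee_rot: [-180.0, 0.0, 81.7]
force: [0.3, 0.3, 0.2]
gripper_width: 26.9
gripper_force: 29.8
```

```bash
python3 -m jog '{"jaw":[25,25,25],"slide":[[0,0,0.03],[0,0,0],[0,0,0]],"spin":[0,0,0]}'
python3 -m jog '{"jaw":[32,40,50,70,91,91,91,91,91,91],"slide":[[0,0,0],[0,0,0],[0,0,0],[0,0,0],[0,0,-0.4],[0,0,-0.9],[0,0,-1],[0,0,-1],[0,0,-0.9],[0,0,-0.3]],"spin":[0,0,0,0,0,0,0,0,0,0]}'
python3 - <<'E'
from h import *
go(551.5,380,42,89)
cv2.imwrite('pics/k.png',cv2.resize(env.grab_frame('side')[190:310,150:320],(765,540))[:,:,::-1])
E
```

```text
time_s: 51.65
ee_pos: [413.2, 237.5, 50.9]
ee_rot: [180.0, -0.0, 81.7]
force: [-1.1, -1.2, 8.7]
gripper_width: 26.8
gripper_force: 29.9
time_s: 52.65
ee_pos: [414.5, 238.2, 187.7]
ee_rot: [179.8, -0.2, 81.7]
force: [0.6, -0.6, 0.6]
gripper_width: 91.2
gripper_force: 0.0
at [414.5 238.2 187.7] [179.8  -0.2  81.7] spin -0.91 slide [4.81 4.48 4.86] w 91.2
```

View pics/k.png

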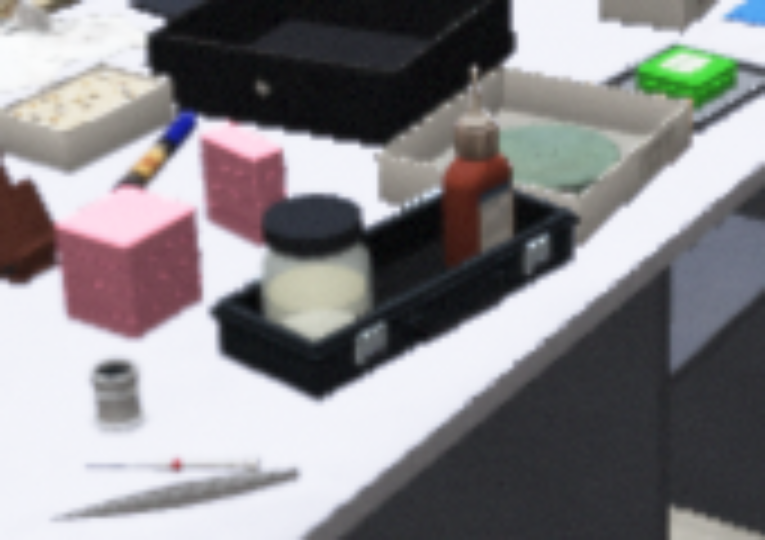

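```bash
python3 -m jog '{"jaw":[91,91,91,91,91,91,91,91,91,91],"slide":[[0,0,0],[0.5,0.5,0],[0.9,0.85,0],[0.9,0.85,0],[0.9,0.85,0],[0.9,0.85,0],[0.5,0.4,0],[0.2,0.18,0],[0,0,0],[0,0,0]],"spin":[-0.91,0,0,0,0,0,0,0,0,0]}'
python3 -c "
from h import *
go(551.5,380,36,89)"
```

```text
time_s: 53.7
ee_pos: [549.2, 378.2, 184.2]
ee_rot: [-179.9, 0.1, 89.0]
force: [0.7, 0.6, 0.9]
gripper_width: 91.0
gripper_force: 0.0
at [549.2 378.2 184.2] [-1.799e+02  1.000e-01  8.900e+01] spin -0.0 slide [0.06 0.08 4.94] w 91.0
```

```bash
python3 -m jog '{"jaw":[91,91,91,91,91,91,91,91,91],"slide":[[0.06,0.08,0.5],[0,0,0.9],[0,0,0.9],[0,0,0.9],[0,0,0.8],[0,0,0.5],[0,0,0.3],[0,0,0.1],[0,0,0]],"spin":[0,0,0,0,0,0,0,0,0]}'
python3 -m jog '{"jaw":[75,66,60,57,54,52,52,52,52,52],"slide":[[0,0,0],[0,0,0],[0,0,0],[0,0,0],[0,0,0],[0,0,0],[0,0,0],[0,0,0],[0,0,0],[0,0,0]],"spin":[0,0,0,0,0,0,0,0,0,0]}' 25
```

```text
time_s: 54.6
ee_pos: [552.8, 381.0, 38.5]
ee_rot: [180.0, -0.0, 89.0]
force: [-0.6, 0.5, -0.5]
gripper_width: 91.2
gripper_force: 0.0
time_s: 55.6
ee_pos: [552.5, 380.9, 38.3]
ee_rot: [180.0, -0.0, 89.0]
force: [-0.9, -0.6, 1.7]
gripper_width: 53.9
gripper_force: 25.0
```

```bash
python3 -m jog '{"jaw":[52,52,52,52,52,52,52,52,52,52],"slide":[[0,0,-0.2],[0,0,-0.5],[0,0,-0.8],[0,0,-0.9],[0,0,-0.9],[0,0,-0.8],[0,0,-0.3],[0,0,0],[0,0,0],[0,0,0]],"spin":[0,0,0,0,0,0,0,0.91,0,0]}'
python3 -c "
from h import *
go(424,301,44,81.7)"
```

```text
time_s: 56.6
ee_pos: [552.2, 380.6, 169.5]
ee_rot: [-180.0, 0.1, 81.9]
force: [0.5, -0.3, -0.3]
gripper_width: 53.9
gripper_force: 25.0
at [552.2 380.6 169.5] [-1.80e+02  1.00e-01  8.19e+01] spin 0.02 slide [-3.24 -3.85  4.18] w 53.9
```

```bash
python3 -m jog '{"jaw":[52,52,52,52,52,52,52,52,52,52],"slide":[[-0.3,-0.35,0],[-0.5,-0.6,0],[-0.6,-0.7,0],[-0.6,-0.7,0],[-0.6,-0.7,0],[-0.4,-0.5,0],[-0.24,-0.3,0],[0,0,0],[0,0,0.4],[0,0,0.6]],"spin":[0,0,0,0,0,0,0,0,0,0]}'
python3 -m jog '{"jaw":[52,52,52],"slide":[[0,0,0.4],[0,0,0.1],[0,0,0]],"spin":[0,0,0]}'
python3 - <<'E'
from h import *
go(424,301,44,81.7)
a=cv2.resize(env.grab_frame('side')[170:290,190:300],(440,480))
b=cv2.resize(env.grab_frame('top')[190:260,145:235],(350,480))
cv2.imwrite('pics/l.png',np.hstack([a,b])[:,:,::-1])
E
```

```text
time_s: 57.6
ee_pos: [425.9, 302.4, 140.0]
ee_rot: [179.9, -0.1, 81.8]
force: [-0.0, 0.4, -0.6]
gripper_width: 53.7
gripper_force: 25.0
time_s: 57.9
ee_pos: [424.4, 301.3, 124.2]
ee_rot: [-179.9, 0.1, 81.7]
force: [0.6, 0.5, 0.6]
gripper_width: 53.6
gripper_force: 25.0
at [424.4 301.3 124.2] [-1.799e+02  1.000e-01  8.170e+01] spin 0.0 slide [-0.01 -0.01  2.67] w 53.6
```

View pics/l.png

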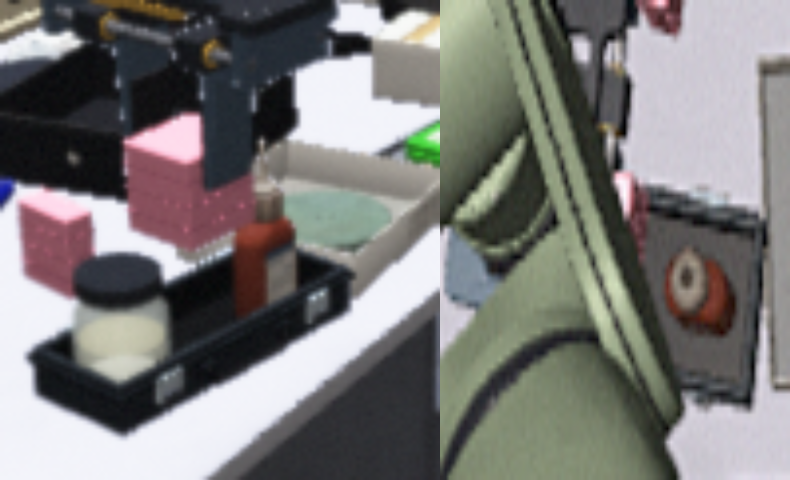

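```bash
python3 -c "
from h import *
f=lambda u,v:(190+u/4-.5,170+v/4-.5)
print(plane('side',[f(188,251)],86),plane('side',[f(130,228)],86),plane('side',[f(127,147)],146), plane('side',[f(117,276)],82))"
```

```text
[[404.76145782 331.73358814]] [[454.48761501 322.70724861]] [[443.08469961 335.34675336]] [[425.88214686 373.30621259]]
```

```bash
python3 -m jog '{"jaw":[52,52,52,52,52,52,52,52,52],"slide":[[0.04,0,0],[0,0,0.3],[0,0,0.4],[0,0,0.4],[0,0,0.4],[0,0,0.4],[0,0,0.3],[0,0,0.2],[0,0,0]],"spin":[0,0,0,0,0,0,0,0,0]}'
```

```text
time_s: 58.9
ee_pos: [424.0, 302.2, 52.1]
ee_rot: [-179.9, 0.1, 81.7]
force: [-0.4, -0.1, -0.0]
gripper_width: 54.0
gripper_force: 25.0
```

```bash
python3 -m jog '{"jaw":[52,52,52,52,52],"slide":[[0,0,0.08],[0,0,0.06],[0,0,0.05],[0,0,0],[0,0,0]],"spin":[0,0,0,0,0]}'
python3 -m jog '{"jaw":[52,52,52,52],"slide":[[0,0,0.04],[0,0,0.03],[0,0,0],[0,0,0]],"spin":[0,0,0,0]}'
```

```text
time_s: 59.4
ee_pos: [424.5, 302.6, 47.6]
ee_rot: [180.0, -0.0, 81.7]
force: [0.2, -0.4, -0.4]
gripper_width: 53.6
gripper_force: 25.0
time_s: 59.8
ee_pos: [424.4, 302.5, 45.3]
ee_rot: [180.0, 0.0, 81.7]
force: [-0.2, -0.2, 0.2]
gripper_width: 53.8
gripper_force: 25.0
```

```bash
python3 -m jog '{"jaw":[52,52,52,52],"slide":[[0,0,0.04],[0,0,0],[0,0,0],[0,0,0]],"spin":[0,0,0,0]}'
python3 -m jog '{"jaw":[58,64,72,91,91,91,91,91,91,91],"slide":[[0,0,0],[0,0,0],[0,0,0],[0,0,0],[0,0,-0.4],[0,0,-0.9],[0,0,-1],[0,0,-1],[0,0,-1],[0,0,-0.5]],"spin":[0,0,0,0,0,0,0,0,0,0]}'
python3 -m jog '{"jaw":[91,91,91,91,91,91,91,91,91],"slide":[[-0.5,0,0],[-1,0,0],[-1,0,0],[-1,0,0],[-1,0,0],[-1,0,0],[-1,0,0],[-0.5,0,0],[0,0,0]],"spin":[0,0,0,0,0,0,0,0,0]}'
python3 - <<'E'
from h import *
a=cv2.resize(env.grab_frame('side')[180:290,155:285],(420,360))
t=env.grab_frame('top');b=cv2.resize(t[200:255,145:235],(378,360))
cv2.imwrite('pics/m.png',np.hstack([a,b])[:,:,::-1])
E
```

```text
time_s: 60.2
ee_pos: [424.6, 302.6, 44.3]
ee_rot: [180.0, -0.0, 81.7]
force: [-0.4, 0.0, 1.7]
gripper_width: 53.8
gripper_force: 25.0
time_s: 61.2
ee_pos: [425.4, 303.2, 191.9]
ee_rot: [179.8, -0.2, 81.7]
force: [0.5, 0.1, 0.2]
gripper_width: 91.0
gripper_force: 0.0
time_s: 62.1
ee_pos: [392.4, 92.4, 187.4]
ee_rot: [-179.9, 0.1, 81.5]
force: [0.3, 0.6, -0.8]
gripper_width: 91.4
gripper_force: 0.0
```

View pics/m.png

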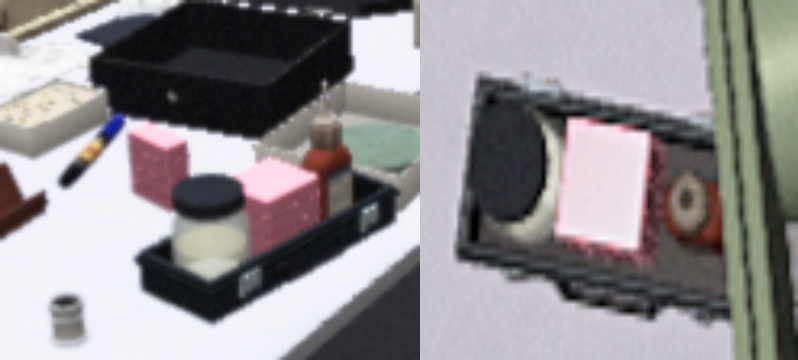

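Run:
```python
from h import *
f=lambda l:[(145+(u-420)/4.2-.5,200+v/6.545-.5) for u,v in l]
w=plane('top',f([(568,118),(660,137),(640,248),(557,235)]),66);c=w.mean(0)
r=np.radians(-8.3);R=np.array([[np.cos(r),-np.sin(r)],[np.sin(r),np.cos(r)]])
print(c,"case frame",(c-[424.5,300.5])@R,"jar",plane('top',f([(510,160)]),82),"noz",plane('top',f([(687,198)]),124))
```

```text
[424.67462919 299.79704529] case frame [ 0.27427596 -0.67038301] jar [[434.03277652 360.65765799]] noz [[409.96641978 235.09139917]]
```

The block sits centred in the case, and the jar and nozzle are within about 3 mm of where they started.

```bash
python3 -c "
from workcell import env
print(env.job_done())"
```

```text
the job is handed in; nothing more can be done
None
```

The job is handed in with no verdict returned: by the last pictures and measurements, the tin lies flat in the steel tray, the jar and bottle stand upright in the case within about 3 mm of their starts, the larger foam block is within 1 mm of the middle between them, and the loupe and dropper were not touched.

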